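# Post a welded bracket through the parts-chute flap

## Task

Push the finished bracket (the bar with the upright plate welded on its end) along the feed deck with your fingertips, nose first through the hanging flap, until it tips over the edge behind it and slides down into the catch tray; then draw your fingers back out so that the flap swings shut by itself. Slide the bracket, do not pick it up or flick it, and leave the bare bar and everything else where they lie.

Things in the scene. Friction and masses are not known exactly. Their poses are not given: they have to be found in the camera images.
- chute: finished-parts chute fixed on the bench, grey sheet steel, 455 long (x), 350 wide (y), 285 high. Origin: at bench level, mid-width, in the plane of the shut flap; x points along the feed direction, from the open front end (nearest the robot) through the flap to the tray; z up. Feed deck: flat dark plate, top 110 above the bench, from x = -175 to x = +42, low side edges standing 15 above it at y = +-171
- deck_end (a point): middle of the deck's rear edge, on its top face, 42 behind the flap plane. There the deck stops and a steel slide drops at 52 degrees into the open-topped catch tray, whose floor is 6 above the bench and whose end wall, 60 high, stands 275 behind the flap plane
- lintel (a point): middle of the lintel's lower front edge, 260 above the bench (150 above the deck), 6 in front of the flap plane. The lintel is 25 high and 12 thick (x = -6 to +6), carried by two posts 12 thick whose inner faces are at y = +-164: the opening is 328 wide and 150 high
- flap (a joint): angle of the steel flap (0.2 kg, 316 wide, 140 from hinge to lower edge) hung from a rod under the lintel, 254 above the bench. 0 = hanging shut, upright; positive = lower edge swung away from the front, towards the tray. It cannot swing outwards, opens to 1.45 rad and falls shut by its own weight within about a second. Shut, its lower edge is 4 above the deck
- flap_edge (a point): middle of the flap's lower edge
- bracket: the finished bracket, bare steel, 0.35 to 0.6 kg, on the deck: flat bar 100 long (x), 40 wide, 10 thick, upright plate (8 thick, 40 wide) welded on its rear end, top 50 above the bar's underside; round boss (20 across, 15 high) on the bar. Origin: centre of the bar's underside; x points to the nose, which faces the flap within 0.2 rad, origin 80 to 110 in front of the flap, about 52 left or right of the middle, the bare bar on the other side
- bracket_plate (a point): middle of the outer (rear) face of the bracket's upright plate, 50 behind the bracket's origin and 25 above the bar's underside: where to push. The bracket's centre of mass is about 8 behind its origin: once that is past the deck's rear edge it tips and slides down by itself
- blank: bare base bar without upright plate, steel, 100 x 40 x 10, lying on the feed deck along the feed direction; to be left alone. Origin: centre of its underside
- magnet: magnetic welding angle, red L with legs 70 (along its x) and 50, legs 18 wide, 18 high, lying on the feed deck near its left edge; to be left alone. Origin: middle of its underside outline
- hammer: club hammer with red and black handle, 320 long, head 100 x 36 x 42 high, lying on the bench at the robot's right; to be left alone. Origin on the bench below its middle, x towards the head
- glasses: clear safety glasses, 136 wide, 45 high, on the bench at the left; to be left alone. Origin on the bench below the bridge, x along the temples
- brush: wire brush, wooden handle, 265 long, 30 high, on the bench in front of the chute at the left; to be left alone. Origin on the bench below its middle
- spray: spray can, 66 diameter, 190 high, standing on the bench at the right; to be left alone. Origin: centre of its base
- pliers: locking pliers, 230 long, 16 high, on the bench at the left; to be left alone. Origin on the bench below the middle, x towards the jaws
Not all that is in view belongs to the job. There is more than one size of the bracket; the one meant has the size given above.

How it is judged:
By the outcome, as a careful person would: the job done as asked, in the order asked, and still so for the second after the job is handed in, with the robot touching nothing.
It also fails if it takes over 38 s, if anything falls off the work surface, if the arm or the gripper's body presses on something with over 40 N, if the wrist force passes 120 N, or if a joint passes its speed limit or range.

## Robot

A 6-joint arm with a two-finger parallel gripper is mounted at the origin on the work surface. World frame = base frame: x ahead of the robot, y to its left, z up, the work surface at z = 0. Lengths are in m, angles in rad, forces in N, time in s.
With the tool pointing down it reaches from about 0.35 to 0.975 m from the base axis. Payload 7.1 kg.
Tool frame: the origin (TCP) lies at the very end of the fingers, on their centre line; the grasp point (between the pads) lies 19 mm behind it; z points along the fingers, y is the line along which they close (so a half turn about z gives the same grasp; the last joint's range is limited). The gripper opens to 88 mm and grips with 3 to 60 N. Pads are 20 mm wide; open, the fingers measure 115 mm over their backs; the gripper's body (75 mm by 178 mm) begins 61 mm behind the grasp point.
Start: joints at [-1.265, 0.423, 1.63, -0, 1.089, -0.019], TCP at [0.199, -0.592, 0.223] pointing down, gripper open.
Joint ranges: [-3, 3], [-0.9, 2.11], [0.09, 2.58], [-1.31, 4.45], [0.11, 2.69], [-2.54, 2.54]. Speed limits (rad/s): [2.39, 2.39, 3.01, 3.14, 3.14, 3.14].

## Interface

Orientations are given as [roll, pitch, yaw] about the fixed x, y, z axes, in that order (R = Rz(yaw) Ry(pitch) Rx(roll)).
In Python, from rig import manip gives the robot as it stands.
- The arm moves only by the tool move_arm, never from a script. Its argument "targets" is a list of rows, each a list of 2 entries, a list of its own where there are three numbers: the shift along the tool's x, y, z in cm, then the turn, a rotation vector about the tool's x, y, z in rad. In form: [[[dx, dy, dz], [rx, ry, rz]], ...]. A call has 1 to 5 rows; each row shifts and turns the commanded pose from where the row before left it, along the tool's axes as they then stand; what a row does not reach is not made up. A row lasts 1/10 s, in which the tool goes at most 50 mm and 8.59 degrees, less where a joint would pass 70% of its speed; a pose out of reach is approached as far as the arm can. A call with a gripper value outside its range is refused whole. "grip" is the opening, from 0 (shut) to 1 (fully open), set as the call begins (left out, the last holds). The fingers move at their own pace and stop on an object; "grip_force" is the grip in N (left out, the last holds). Time passes only in rows, so rows that do not move let the fingers close. It gives the time, the measured TCP pose, the force, the opening and the grip force at its end, in the units of the state.
- manip.get_state(): the state, without advancing time (a new reading comes with each control period).
- manip.snapshot(name): name is "scene" or "top"; returns a dict with "image" (384x512x3 uint8, red, green, blue), "intrinsics" (3x3 intrinsics, pixels), "dist" ([k1, k2, p1, p2, k3] as OpenCV has them; the pictures are not rectified), "rvec" (rotation vector, rad) and "tvec" (3), from world to camera coordinates, as OpenCV has them. Camera axes: x right, y down, z forward; pixel columns grow to the right and rows downward; lengths in m; the calibration is good to about 2 mm. A picture is of the moment at which its call begins. There is no depth.
- manip.finish_job(): hands the job in; it is judged then, once.
The state is a dict: "t": time; "qpos": joint angles; "dq": joint speeds; "effort": joint torques, N m; "tool_pos": TCP position; "tcp_rot": TCP orientation; "force": force on the tool from outside, world axes, zero at the start; "moment": the same for the moment, N m; "grip_width": finger opening in m; "gripper_force": force on a finger pad.
Only numpy, scipy, OpenCV 4.12 (cv2) and the standard library are available. Lean on these libraries where they do the work, as an engineer would, in place of code of your own. Each camera call takes 0.05 s, during which the arm holds its last target. There are 200 camera calls.

## Working session

There is one attempt and no reset: what is moved stays moved. The work goes in short steps, Python scripts to look and compute and a tool call to move; the robot and the scene stay as the last step left them, time stands still between calls to the robot, and variables do not carry over. Pictures are saved under pics/ and viewed, at most 11 in all, crops included, and the job is handed in when it is done.

Besides the shell and the picture viewer there is one more tool, called after "Request:" as name(argument=value, ...), one argument or row to a line, values as JSON. move_arm: Moves the arm, as the interface text tells. Its arguments: {"type":"object","properties":{"targets":{"type":"array","items":{"type":"array"}},"grip":{"type":"number"},"grip_force":{"type":"number"}},"required":["targets"]}

```bash
mkdir -p pics
python3 - <<'E'
from rig import manip
import cv2,pickle
for n in("scene","top"):
    s=manip.snapshot(n); pickle.dump(s,open(n+".pkl","wb"))
    cv2.imwrite(f"pics/{n}0.png",cv2.resize(s["image"][:,:,::-1],(800,600)))
    print(n,s["intrinsics"],s["dist"],s["rvec"],s["tvec"])
print(manip.get_state())
E
```

```text
scene [[356.41088308   0.         250.33733096]
 [  0.         356.41088308 184.29960328]
 [  0.           0.           1.        ]] [0.02090246 0.         0.         0.         0.        ] [ 2.43420404  1.02077492 -0.27958724] [-0.37493023 -0.23446821  1.45649779]
top [[358.50375977   0.         251.78508999]
 [  0.         358.50375977 186.64218409]
 [  0.           0.           1.        ]] [-0.04328301  0.          0.          0.          0.        ] [ 2.22787501 -2.18749942  0.05213377] [-0.02299036  0.51024851  1.19847545]
{'t': 0.1, 'qpos': array([-1.26499460e+00,  4.23750335e-01,  1.63059868e+00,  5.26045684e-05,
        1.08860095e+00, -1.90135143e-02]), 'dq': array([-0.00197869, -0.00129834, -0.00252998, -0.00064975, -0.00036287,
       -0.0006347 ]), 'effort': array([-2.06833480e-03, -5.45613456e+01, -2.74324197e+01,  6.45256997e-02,
        1.88631151e-02, -3.10289317e-05]), 'tool_pos': array([ 0.19933916, -0.59183507,  0.22199408]), 'tcp_rot': array([-3.14023647e+00, -7.23707042e-05,  3.24790770e-01]), 'force': array([ 1.2225451 ,  0.13060173, -0.11881961]), 'moment': array([ 0.0499438 , -0.04039427, -0.03770422]), 'gripper_force': 0.0, 'grip_width': 0.08787822927548594}
```

View pics/scene0.png

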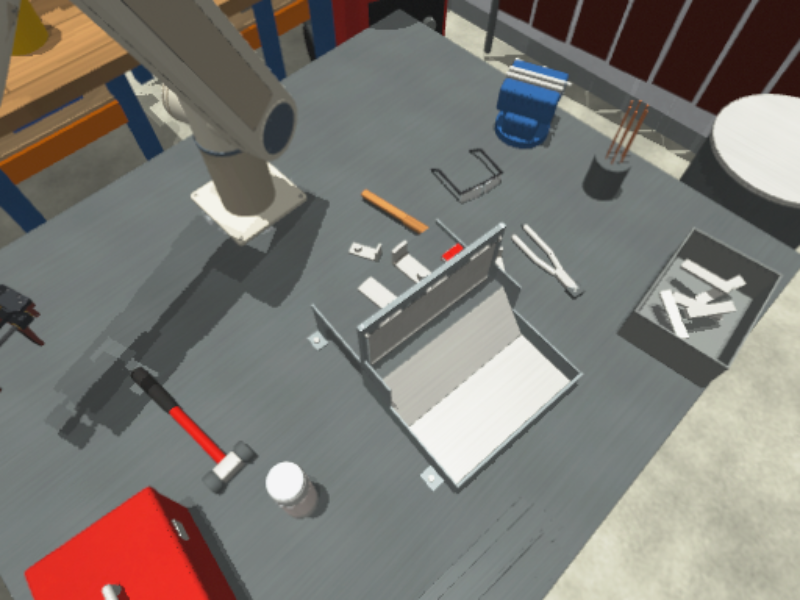

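View pics/top0.png

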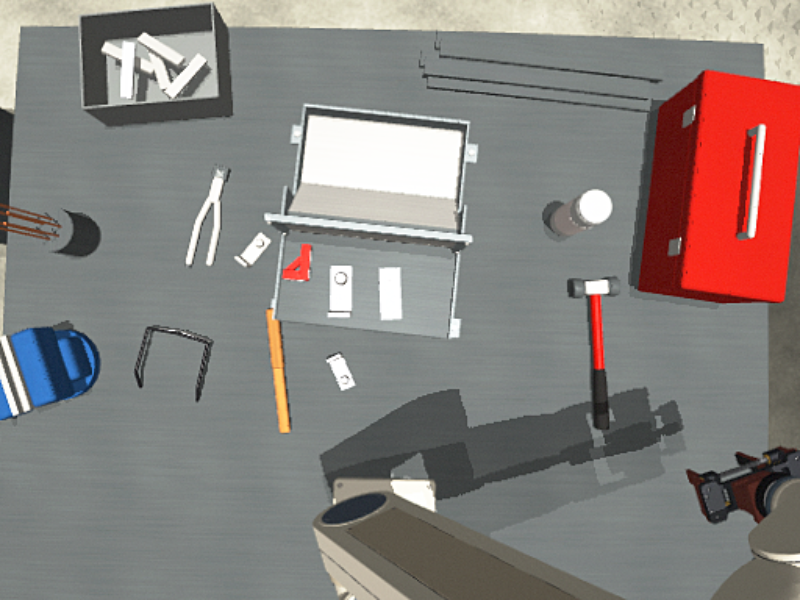

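In the top view, candidates are a bracket on the deck at (340,290), small brackets on the bench at (252,248) and (340,370), and the bare bar at (390,293). I choose the one on the deck. It is the left of the two deck parts and has a boss and a rear plate at (340,315). I'll check it in a close crop.

```bash
cat > h.py <<'E'
import numpy as np,cv2
def ray(s,uv,z):
    uv=np.array(uv,float).reshape(-1,1,2)
    n=cv2.undistortPoints(uv,s["intrinsics"],s["dist"]).reshape(-1,2)
    R=cv2.Rodrigues(np.array(s["rvec"]))[0]; t=np.array(s["tvec"]).ravel()
    c=-R.T@t; d=np.c_[n,np.ones(len(n))]@R
    return c+d*((z-c[2])/d[:,2])[:,None]
def proj(s,P): return cv2.projectPoints(np.array(P,float),np.array(s["rvec"]),np.array(s["tvec"]),s["intrinsics"],s["dist"])[0].reshape(-1,2)
E
python3 - <<'E'
import pickle,cv2
s=pickle.load(open("top.pkl","rb"))
c=s["image"][125:225,165:310,::-1]
cv2.imwrite("pics/crop0.png",cv2.resize(c,None,fx=5.5,fy=5.5,interpolation=cv2.INTER_CUBIC))
E
```

```text
(no output)
```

View pics/crop0.png

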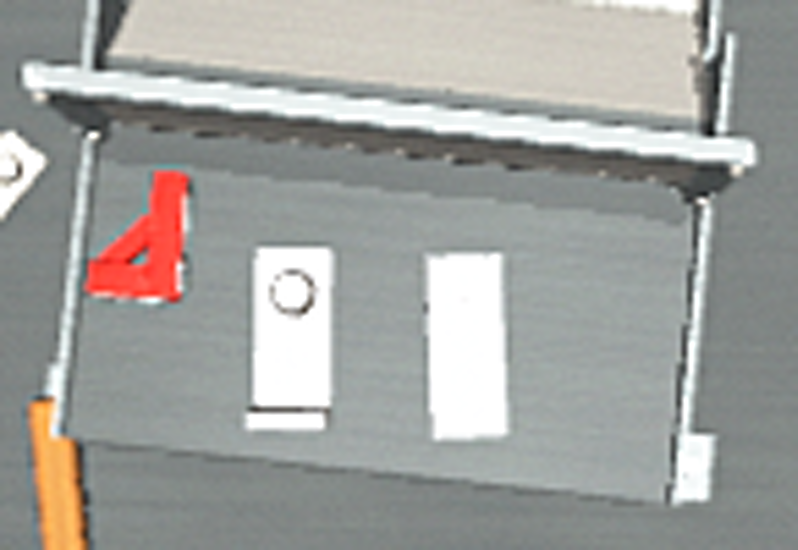

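The crop shows the deck bracket with boss at (292,292), nose edge at v≈248, and plate top at (286,421). The bare bar is at (467,346), the magnet at (140,240), and the deck front edge runs from (72,438) to (668,502).

```bash
cat >> h.py <<'E'
def crop(uv): return [( (u+.5)/5.5-.5+165,(v+.5)/5.5-.5+125) for u,v in uv]
E
python3 - <<'E'
import pickle,numpy as np
from h import *
np.set_printoptions(precision=4,suppress=True)
s=pickle.load(open("top.pkl","rb"))
f=ray(s,crop([(72,438),(668,502)]),.110)
n=ray(s,crop([(254,248),(333,248)]),.12)
p=ray(s,crop([(246,430),(326,430)]),.16); b=ray(s,crop([(292,292)]),.135)
bl=ray(s,crop([(427,255),(502,253),(508,437),(433,440)]),.12)
m=ray(s,crop([(155,172),(188,172),(182,300),(88,292)]),.128)
l=ray(s,crop([(25,65),(752,143)]),.285)
w=np.linalg.norm
print("deck front",f,w(f[0]-f[1]));print("lintel",l,w(l[0]-l[1]))
print("nose",n,"plate",p,w(p[0]-p[1]),"boss",b);print("blank",bl,"len",w(bl[0]-bl[3]))
d=f[1]-f[0];yaw=np.arctan2(d[0],-d[1]);dl=l[1]-l[0];yl=np.arctan2(dl[0],-dl[1]);print("yaw",yaw,yl)
yaw=(yaw+yl)/2
ex=np.array([np.cos(yaw),np.sin(yaw),0]);ey=np.array([-ex[1],ex[0],0])
O=f.mean(0)+.175*ex;print("O",O)
for nm,P in(("nose",n),("plate",p),("blank",bl),("mag",m),("lintelback",l),("boss",b)):
    print(nm,np.c_[(P-O)@ex,(P-O)@ey]*1e3)
v=n.mean(0)-p.mean(0);print("br len",w(v[:2]),"yaw",np.arctan2(v[1],v[0]))
E
```

```text
deck front [[ 0.4484  0.2148  0.11  ]
 [ 0.4186 -0.12    0.11  ]] 0.3360781651969492
lintel [[ 0.6279  0.2076  0.285 ]
 [ 0.5972 -0.1389  0.285 ]] 0.3478505077174095
nose [[0.5562 0.1141 0.12  ]
 [0.557  0.0701 0.12  ]] plate [[0.4552 0.1119 0.16  ]
 [0.456  0.0691 0.16  ]] 0.04280296687001118 boss [[0.5311 0.0911 0.135 ]]
blank [[ 0.5541  0.0176  0.12  ]
 [ 0.556  -0.0242  0.12  ]
 [ 0.4536 -0.0293  0.12  ]
 [ 0.4511  0.0123  0.12  ]] len 0.10305539655828977
yaw -0.08872951789717505 -0.08829852621562874
O [0.6078 0.0319 0.11  ]
nose [[-58.706   77.2439]
 [-54.0003  33.4789]]
plate [[-159.0982   66.2057]
 [-154.5311   23.6471]]
blank [[ -52.2802  -19.0211]
 [ -46.6852  -60.4728]
 [-148.2432  -74.6518]
 [-154.3284  -33.394 ]]
mag [[-23.1772 135.6018]
 [-21.2281 117.4101]
 [-92.1686 112.7164]
 [-93.3161 164.9218]]
lintelback [[   4.422   176.7938]
 [   4.497  -171.0567]]
boss [[-81.6428  52.1241]]
br len 0.10100200802399187 yaw 0.014985087872505158
```

Request:
move_arm(
  targets=[
    [[0,0,0],[0,0,0.1]],
    [[0,0,0],[0,0,0.105]],
    [[2,0,0],[0,0,0.105]],
    [[3.5,-3,0],[0,0,0]],
    [[3.5,-3,0],[0,0,0]],
  ],
  grip=0.1,
)

```text
t: 0.6
tool_pos: [0.2887, -0.5283, 0.2221]
tcp_rot: [-3.141, 0.0, 0.013]
force: [0.5, -0.4, -0.6]
grip_width: 0.0514
gripper_force: 0.0
```

Request:
move_arm(
  targets=[
    [[3,-3.5,0],[0,0,0]],
    [[3,-3.5,0],[0,0,0]],
    [[2,-4,0],[0,0,0]],
    [[2,-4,0],[0,0,0]],
    [[1,-4,0],[0,0,0]],
  ],
)

```text
t: 1.1
tool_pos: [0.3966, -0.3355, 0.2224]
tcp_rot: [-3.141, -0.0, 0.015]
force: [0.2, -0.2, 0.3]
grip_width: 0.0114
gripper_force: 0.0
```

Request:
move_arm(
  targets=[
    [[0.5,-4.5,0],[0,0,0]],
    [[0.5,-4.5,0],[0,0,0]],
    [[0.5,-4.5,0],[0,0,0]],
    [[0,-4.5,0],[0,0,0]],
    [[0,-4.5,0],[0,0,0]],
  ],
)

```text
t: 1.6
tool_pos: [0.4068, -0.1103, 0.2226]
tcp_rot: [-3.141, 0.0, 0.015]
force: [1.6, 0.2, -0.1]
grip_width: 0.0088
gripper_force: 0.0
```

Request:
move_arm(
  targets=[
    [[0,-4.5,0],[0,0,0]],
    [[0,-4.5,0],[0,0,0]],
    [[0,-4.5,0],[0,0,0]],
    [[0,-4.5,0],[0,0,0]],
    [[0,-1,0],[0,0,0]],
  ],
)

```text
t: 2.1
tool_pos: [0.404, 0.0812, 0.2227]
tcp_rot: [-3.141, -0.0, 0.019]
force: [-0.4, 0.2, -0.4]
grip_width: 0.0086
gripper_force: 0.0
```

Request:
move_arm(
  targets=[
    [[0,0,0],[0,0.12,0]],
    [[0,0,0],[0,0.12,0]],
    [[0,0,0],[0,0.12,0]],
    [[0,0,0],[0,0.12,0]],
    [[0,0,0],[0,0,0]],
  ],
)

```text
t: 2.6
tool_pos: [0.4006, 0.0769, 0.2207]
tcp_rot: [3.14, -0.477, 0.016]
force: [-0.6, -0.3, -1.4]
grip_width: 0.0091
gripper_force: 0.0
```

Request:
move_arm(
  targets=[
    [[0,0,0],[0,0.12,0]],
    [[0,0,0],[0,0.12,0]],
    [[0,-1.4,0],[0,0,0]],
    [[0,0,0],[0,0,0]],
  ],
)

```text
t: 3.0
tool_pos: [0.4086, 0.0805, 0.231]
tcp_rot: [3.128, -0.633, 0.017]
force: [0.5, -0.1, 0.3]
grip_width: 0.0089
gripper_force: 0.0
```

Run:
```python
from rig import manip
import cv2,pickle
s=manip.snapshot("top"); pickle.dump(s,open("top1.pkl","wb"))
c=s["image"][125:225,165:310,::-1]
cv2.imwrite("pics/top1.png",cv2.resize(c,None,fx=5.5,fy=5.5,interpolation=cv2.INTER_CUBIC))
t=manip.get_state();print(t["qpos"],t["tool_pos"],t["tcp_rot"])
```

```text
[ 0.29708712 -0.0999466   2.43735191 -0.75193117  0.26097368  2.53686582] [0.40864746 0.08047926 0.23094015] [ 3.13062523 -0.63344776  0.01332222]
```

View pics/top1.png

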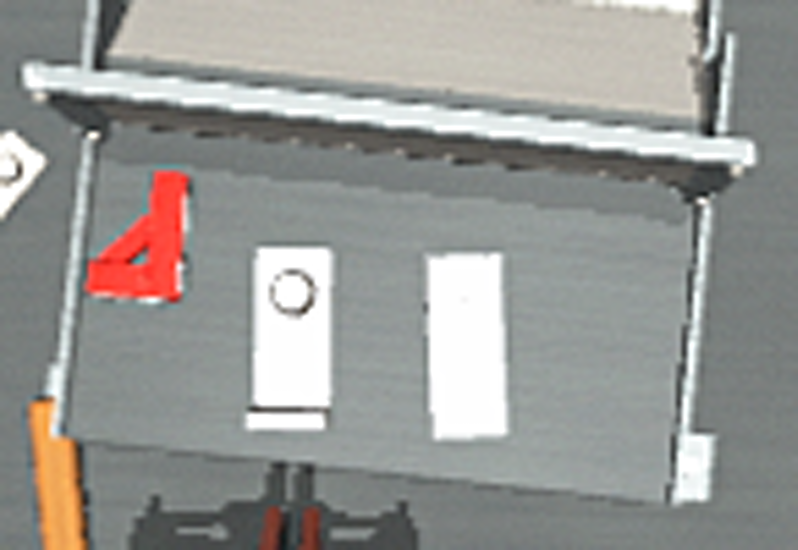

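The view shows the fingers centred at crop (290,480), behind the plate at (286,421). The last joint is at its limit, so I'll ease the tilt now and add it again further out.

Request:
move_arm(
  targets=[
    [[0,0,0],[0,-0.12,0]],
    [[0,0,0],[0,-0.12,0]],
    [[0,-1.0,0],[0,0,0]],
    [[0,0,0],[0,0,0]],
  ],
)

```text
t: 3.45
tool_pos: [0.4109, 0.0849, 0.2306]
tcp_rot: [3.116, -0.481, 0.004]
force: [-0.0, 0.5, -0.3]
grip_width: 0.0089
gripper_force: 0.0
```

Request:
move_arm(
  targets=[
    [[0,0,0],[0,-0.12,0]],
    [[-1.2,-0.3,3.1],[0,0,0]],
    [[-1.2,-0.3,3.1],[0,0,0]],
    [[0,0,0],[0,0,0]],
  ],
)

```text
t: 3.85
tool_pos: [0.406, 0.0878, 0.1598]
tcp_rot: [3.113, -0.352, 0.003]
force: [0.7, -0.3, -0.2]
grip_width: 0.0084
gripper_force: 0.0
```

Request:
move_arm(
  targets=[
    [[-0.6,-0.2,1.6],[0,0,0]],
    [[-0.6,-0.1,1.6],[0,0,0]],
    [[0,0,0],[0,0,0]],
  ],
)

```text
t: 4.15
tool_pos: [0.4083, 0.0905, 0.1286]
tcp_rot: [3.114, -0.358, 0.004]
force: [1.0, 0.2, 0.4]
grip_width: 0.009
gripper_force: 0.0
```

Run:
```python
from rig import manip
t=manip.get_state();print(t["qpos"],t["tool_pos"],t["tcp_rot"])
```

```text
[ 0.28007167  0.19692462  2.35513685 -0.45988615  0.27860756  2.27571368] [0.40832496 0.09050054 0.12860158] [ 3.11414736 -0.35823231  0.00361365]
```

Request:
move_arm(
  targets=[
    [[1.4,0,0.5],[0,0,0]],
    [[1.4,0,0.5],[0,0,0]],
    [[0.6,0,0.2],[0,0,0]],
    [[0.6,0,0.2],[0,0,0]],
    [[0.6,0,0.2],[0,0,0]],
  ],
)

```text
t: 4.65
tool_pos: [0.4571, 0.0906, 0.1308]
tcp_rot: [3.115, -0.36, 0.004]
force: [-4.0, -0.1, 3.7]
grip_width: 0.0089
gripper_force: 2.1
```

Request:
move_arm(
  targets=[
    [[0.6,0,0.25],[0,0,0]],
    [[0.6,0,0.25],[0,0,0]],
    [[0.6,0,0.25],[0,0,0]],
    [[0.6,0,0.25],[0,0,0]],
    [[0.6,0,0.25],[0,0,0]],
  ],
)

```text
t: 5.15
tool_pos: [0.4906, 0.0907, 0.1292]
tcp_rot: [3.116, -0.361, 0.004]
force: [-4.5, -0.1, 3.9]
grip_width: 0.0087
gripper_force: 2.1
```

Request:
move_arm(
  targets=[
    [[0.56,0,0.22],[0,0.06,0]],
    [[0.55,0,0.25],[0,0.06,0]],
    [[0.53,0,0.28],[0,0.06,0]],
    [[0.51,0,0.32],[0,0.06,0]],
    [[0.5,0,0.35],[0,0,0]],
  ],
)

```text
t: 5.65
tool_pos: [0.5286, 0.0793, 0.1534]
tcp_rot: [3.135, -0.548, 0.014]
force: [-1.4, 0.8, -1.5]
grip_width: 0.0086
gripper_force: 0.9
```

Run:
```python
from rig import manip
import cv2,numpy as np
s=manip.snapshot("top"); a=s["image"][125:225,165:310,::-1]
s2=manip.snapshot("scene"); b=s2["image"][120:300,190:390,::-1]
A=cv2.resize(a,(435,300));B=cv2.resize(b,(333,300))
cv2.imwrite("pics/p2.png",np.hstack([A,B]))
t=manip.get_state();print(t["qpos"],t["tool_pos"],t["tcp_rot"],t["force"])
```

```text
[ 0.18116789  0.27414251  2.23550731 -0.79904807  0.13032859  2.50949161] [0.52935792 0.07974333 0.15313068] [ 3.13550464 -0.54795396  0.01310242] [ 0.07652437 -0.72775539 -0.23879996]
```

View pics/p2.png

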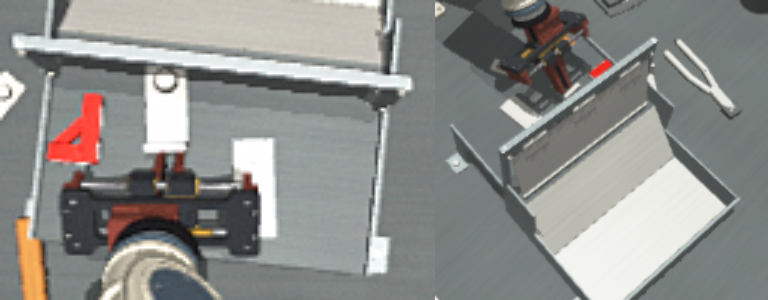

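Tilting hit the joint-5 limit, so the tip rose and shifted sideways. The bracket stays straight, with its nose at the flap at (165,75) and its plate at (165,148). I'll back off slightly, reduce the tilt and restore the pose.

Request:
move_arm(
  targets=[
    [[-1.35,0,-0.65],[0,-0.1,0]],
    [[0,0,0],[0,0,0]],
    [[0,0,0],[0,0,0]],
  ],
)

```text
t: 6.05
tool_pos: [0.5236, 0.0756, 0.1527]
tcp_rot: [3.122, -0.508, 0.012]
force: [-0.6, 0.9, 0.5]
grip_width: 0.009
gripper_force: 0.0
```

Request:
move_arm(
  targets=[
    [[-0.5,0,0],[0,-0.08,0]],
    [[0,0,0],[0,0,0]],
  ],
)

```text
t: 6.25
tool_pos: [0.5212, 0.0742, 0.1511]
tcp_rot: [3.119, -0.446, 0.01]
force: [0.5, -0.6, -0.2]
grip_width: 0.0085
gripper_force: 0.0
```

Request:
move_arm(
  targets=[
    [[-1.8,0,-0.9],[0,0,0]],
    [[-0.5,-0.8,1.05],[0,0,0]],
    [[-0.5,-0.8,1.05],[0,0,0]],
    [[0,0,0],[0,0,0]],
  ],
)

```text
t: 6.65
tool_pos: [0.4989, 0.0898, 0.1262]
tcp_rot: [3.117, -0.444, 0.012]
force: [-0.0, 0.9, -0.4]
grip_width: 0.0085
gripper_force: 0.0
```

Run:
```python
from rig import manip
import cv2,numpy as np
s=manip.snapshot("top"); a=s["image"][125:225,165:310,::-1]
cv2.imwrite("pics/p3.png",cv2.resize(a,None,fx=5.5,fy=5.5,interpolation=cv2.INTER_CUBIC))
t=manip.get_state();print(t["qpos"],t["tool_pos"],t["tcp_rot"],t["force"])
```

```text
[ 0.22357843  0.30242233  2.23743128 -0.59109419  0.20548581  2.3439038 ] [0.49921924 0.08960877 0.12676327] [ 3.11733487 -0.44367106  0.01230578] [ 0.47597547  0.98028517 -0.57819958]
```

View pics/p3.png

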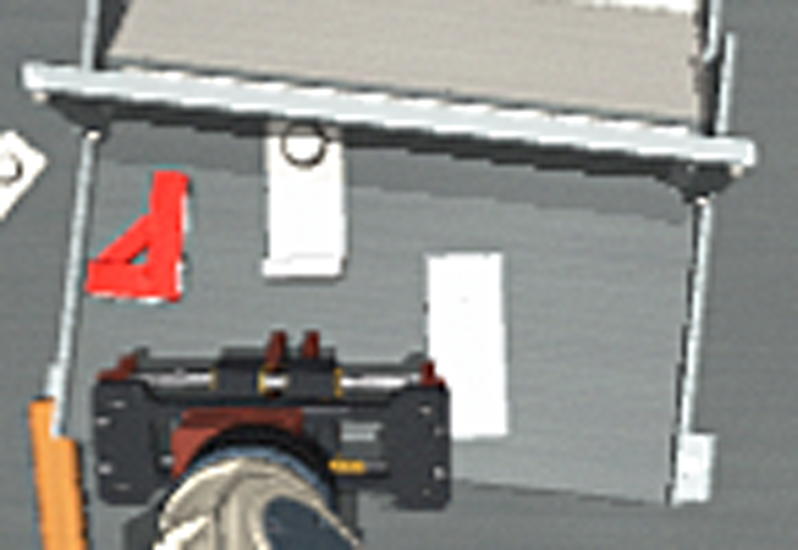

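The plate's rear edge is at (302,277), so face x≈0.535 and y≈0.086. The nose is in the flap, the bar is undisturbed, and the fingers are at (295,335). I'll resume pushing with a slight y correction.

Request:
move_arm(
  targets=[
    [[1.0,0.4,0.45],[0,0,0]],
    [[0.9,0,0.4],[0,0,0]],
    [[0.54,0,0.26],[0,0,0]],
    [[0.54,0,0.26],[0,0,0]],
    [[0.54,0,0.26],[0,0,0]],
  ],
)

```text
t: 7.2
tool_pos: [0.538, 0.0851, 0.1278]
tcp_rot: [3.117, -0.443, 0.011]
force: [-4.8, 0.6, 2.9]
grip_width: 0.0091
gripper_force: 2.2
```

Request:
move_arm(
  targets=[
    [[0.54,0,0.26],[0,0,0]],
    [[0.54,0,0.26],[0,0,0]],
    [[0.54,0,0.26],[0,0,0]],
    [[0.54,0,0.26],[0,0,0]],
    [[0,0,0],[0,0,0]],
  ],
)

```text
t: 7.7
tool_pos: [0.5637, 0.0855, 0.1279]
tcp_rot: [3.118, -0.445, 0.01]
force: [-0.8, -0.0, -0.8]
grip_width: 0.0085
gripper_force: 0.1
```

Run:
```python
from rig import manip
t=manip.get_state();print(t["qpos"],t["tool_pos"],t["tcp_rot"],t["force"])
```

```text
[ 0.18212596  0.36895737  2.11128415 -0.40881114  0.24506172  2.12429306] [0.56366081 0.08554202 0.12794429] [ 3.11838628 -0.44511926  0.01034073] [-0.75356097 -0.01609427 -0.81026693]
```

Request:
move_arm(
  targets=[
    [[0.54,0,0.26],[0,0.02,0]],
    [[0.54,0,0.27],[0,0.02,0]],
    [[0.53,0,0.28],[0,0.02,0]],
    [[0.53,0,0.28],[0,0.0,0]],
    [[0,0,0],[0,0,0]],
  ],
)

```text
t: 8.2
tool_pos: [0.5871, 0.0855, 0.1278]
tcp_rot: [3.117, -0.504, 0.012]
force: [-0.5, -0.2, -1.2]
grip_width: 0.0086
gripper_force: 0.5
```

Run:
```python
from rig import manip
import cv2,numpy as np
s=manip.snapshot("top"); a=s["image"][115:215,165:310,::-1]
s2=manip.snapshot("scene"); b=s2["image"][120:300,200:380,::-1]
A=cv2.resize(a,(435,300));B=cv2.resize(b,(360,360))
A=np.vstack([A,np.zeros((60,435,3),np.uint8)])
cv2.imwrite("pics/p4.png",np.hstack([A,B]))
t=manip.get_state();print(t["qpos"],t["tool_pos"],t["tcp_rot"],t["force"])
```

```text
[ 0.17889241  0.39338332  2.10094222 -0.60270056  0.18435112  2.31225348] [0.58682129 0.08550768 0.12790955] [ 3.11755787 -0.50426197  0.01205394] [-0.28768309  0.62411537  0.59616586]
```

View pics/p4.png

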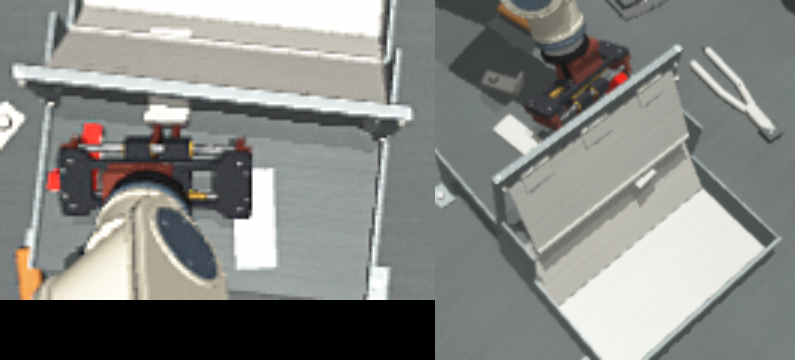

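The flap is lifted, with the nose visible beyond it at (645,180) in the right view. The plate is at (167,112), the gripper is clear of the lintel, and the bar is undisturbed. I'll continue.

Request:
move_arm(
  targets=[
    [[0.44,0,0.24],[0,0,0]],
    [[0.44,0,0.24],[0,0,0]],
    [[0.44,0,0.24],[0,0,0]],
    [[0.44,0,0.24],[0,0,0]],
  ],
)

```text
t: 8.7
tool_pos: [0.607, 0.0854, 0.1281]
tcp_rot: [3.117, -0.504, 0.012]
force: [-5.5, -0.4, 4.5]
grip_width: 0.0087
gripper_force: 2.5
```

Request:
move_arm(
  targets=[
    [[0.44,0,0.24],[0,0,0]],
    [[0.44,0,0.24],[0,0,0]],
    [[0,0,0],[0,0,0]],
  ],
)

```text
t: 9.0
tool_pos: [0.618, 0.0857, 0.1285]
tcp_rot: [3.118, -0.506, 0.012]
force: [1.0, -0.8, -0.3]
grip_width: 0.009
gripper_force: 0.0
```

```bash
cat > look.py <<'E'
from rig import manip
import cv2,numpy as np,sys
s=manip.snapshot("top"); a=s["image"][65:185,165:310,::-1]
s2=manip.snapshot("scene"); b=s2["image"][120:320,200:380,::-1]
A=cv2.resize(a,(435,360));B=cv2.resize(b,(360,400))
A=np.vstack([A,np.zeros((40,435,3),np.uint8)])
cv2.imwrite(sys.argv[1],np.hstack([A,B]))
t=manip.get_state();print(t["t"],t["qpos"],t["tool_pos"],t["tcp_rot"],t["force"])
E
python3 look.py pics/p5.png
```

```text
9.1 [ 0.16764589  0.42516343  2.03871474 -0.50213006  0.20654704  2.20059142] [0.6169756  0.08548482 0.12804362] [ 3.11743576 -0.50448967  0.01213921] [-0.25471844  0.39716824 -0.57067809]
```

View pics/p5.png

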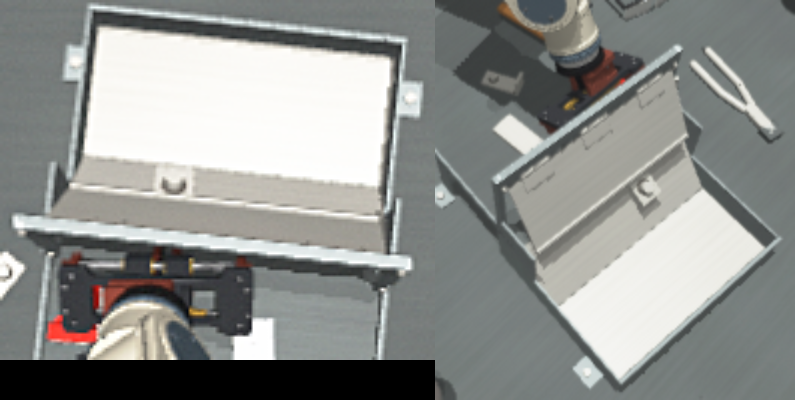

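The boss and nose have come out past the flap edge at (645,187), at the deck's end. I'll push a little further.

Request:
move_arm(
  targets=[
    [[0.35,0,0.2],[0,0,0]],
    [[0.35,0,0.2],[0,0,0]],
    [[0,0,0],[0,0,0]],
  ],
)

```text
t: 9.4
tool_pos: [0.6253, 0.0855, 0.1281]
tcp_rot: [3.117, -0.505, 0.012]
force: [-0.6, -0.2, 0.3]
grip_width: 0.0085
gripper_force: 0.0
```

```bash
python3 look.py pics/p6.png
```

```text
9.5 [ 0.16499935  0.43381965  2.02253992 -0.47932025  0.21326096  2.17517774] [0.62450636 0.08541282 0.12772997] [ 3.11714404 -0.50362058  0.0121718 ] [ 1.07956812  0.81608434 -0.07250064]
```

View pics/p6.png

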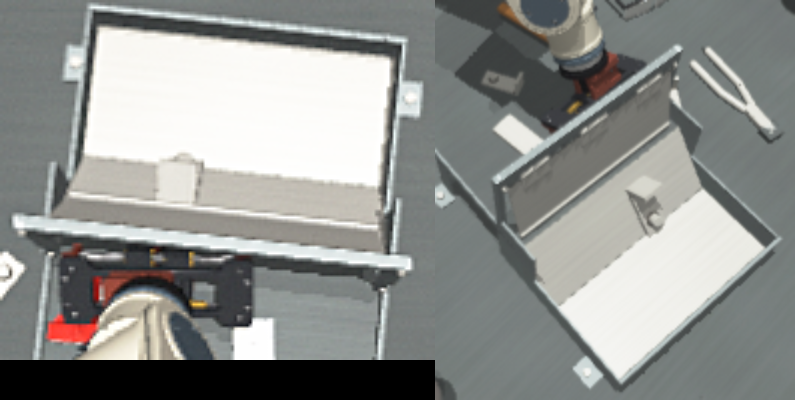

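The bracket is tipping and sliding down at (650,205). Next I'll draw the fingers back.

Request:
move_arm(
  targets=[
    [[0,0,0],[0,0,0]],
    [[-0.9,0,-0.5],[0,0,0]],
    [[-1.3,0,-0.75],[0,0,0]],
    [[-1.3,0,-0.75],[0,0,0]],
    [[-1.3,0,-0.75],[0,-0.03,0]],
  ],
)

```text
t: 10.0
tool_pos: [0.5676, 0.0853, 0.1282]
tcp_rot: [3.117, -0.472, 0.012]
force: [-0.2, 1.2, -0.3]
grip_width: 0.0087
gripper_force: 0.0
```

Request:
move_arm(
  targets=[
    [[-1.3,0,-0.7],[0,-0.03,0]],
    [[-1.3,0,-0.7],[0,-0.03,0]],
    [[0,0,-3],[0,-0.03,0]],
    [[0,0,-3],[0,-0.03,0]],
    [[0,0,-3],[0,-0.03,0]],
  ],
)

```text
t: 10.5
tool_pos: [0.505, 0.0874, 0.214]
tcp_rot: [3.12, -0.322, 0.008]
force: [0.4, -0.7, 0.2]
grip_width: 0.0087
gripper_force: 0.0
```

Request:
move_arm(
  targets=[
    [[0,0,-3],[0,-0.05,0]],
    [[0,0,-3],[0,-0.05,0]],
    [[0,0,0],[0,0,0]],
    [[0,0,0],[0,0,0]],
    [[0,0,0],[0,0,0]],
  ],
)

```text
t: 11.0
tool_pos: [0.4875, 0.0882, 0.2692]
tcp_rot: [3.119, -0.222, 0.005]
force: [0.8, -0.6, -0.8]
grip_width: 0.0086
gripper_force: 0.0
```

Request:
move_arm(
  targets=[
    [[0,0,0],[0,0,0]],
    [[0,0,0],[0,0,0]],
    [[0,0,0],[0,0,0]],
    [[0,0,0],[0,0,0]],
    [[0,0,0],[0,0,0]],
  ],
)

```text
t: 11.5
tool_pos: [0.4883, 0.0884, 0.2703]
tcp_rot: [3.12, -0.224, 0.005]
force: [0.5, 0.4, -0.2]
grip_width: 0.0088
gripper_force: 0.0
```

```bash
python3 look.py pics/p7.png
```

```text
11.6 [ 0.19464433  0.07550865  1.99815856 -0.08404029  0.8536002   1.81095307] [0.4883693 0.0884404 0.2704579] [ 3.11971103 -0.22397194  0.0053915 ] [0.549719   0.15063817 0.1874077 ]
```

View pics/p7.png

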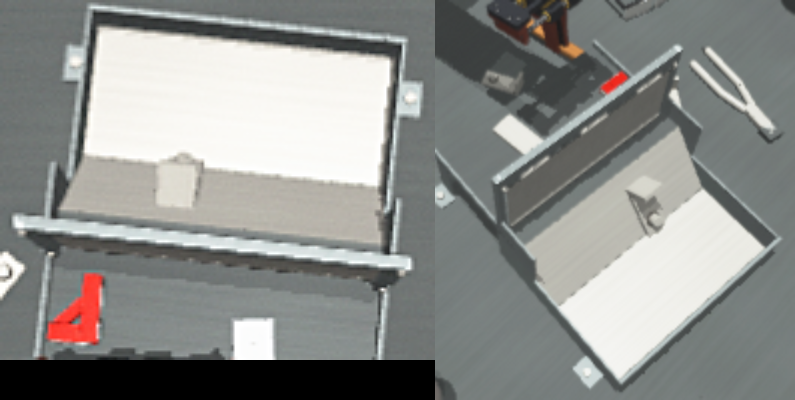

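The flap is shut. The bracket lies on the slide, nose down, with its boss at (655,218) and plate at (645,185). I'll check numerically that its nose rests on the tray floor.

Run:
```python
import numpy as np
from h import *
from rig import manip
s=manip.snapshot("scene");a=-.0885;ex=np.array([np.cos(a),np.sin(a),0]);ey=np.array([-ex[1],ex[0],0]);ez=np.array([0,0,1])
O=np.array([.609,.0325,0]);c,sn=np.cos(np.radians(52)),np.sin(np.radians(52))
ax=c*ex-sn*ez; up=sn*ex+c*ez
for back in(0,15,30):
    n=O+.123*ex+.006*ez-back/1e3*ax+.056*ey
    P=[n,n+.01*up,n-.028*ax+.025*up,n-.1*ax+.05*up+.02*ey,n-.1*ax+.05*up-.02*ey]
    uv=proj(s,P);print(back,((uv-[200,120])*2+[435,0]).round().tolist())
cv2.imwrite("pics/p8.png",cv2.resize(s["image"][190:260,270:350,::-1],None,fx=8,fy=8,interpolation=cv2.INTER_CUBIC))
```

```text
0 [[651.0, 228.0], [655.0, 230.0], [655.0, 220.0], [660.0, 184.0], [642.0, 198.0]]
15 [[648.0, 221.0], [652.0, 223.0], [652.0, 213.0], [657.0, 176.0], [639.0, 191.0]]
30 [[645.0, 214.0], [649.0, 216.0], [649.0, 206.0], [654.0, 169.0], [635.0, 183.0]]
```

View pics/p8.png

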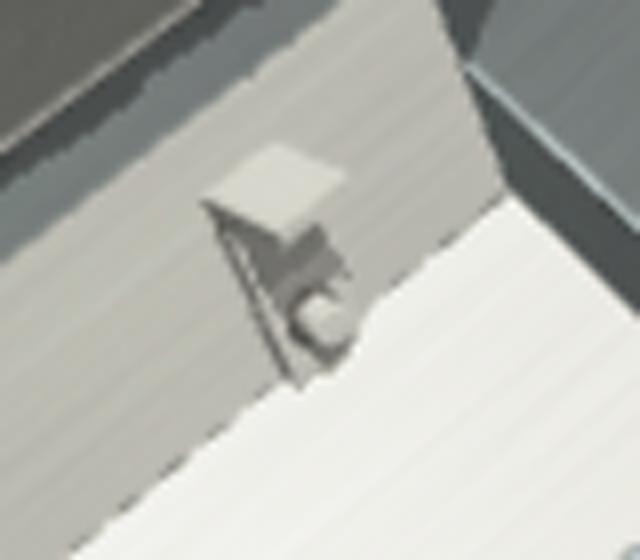

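The nose sits at the slide/floor line at crop (300,385), and the boss and plate match the prediction for the lowest position (0 mm short of the floor). The bracket has slid fully down, the flap is shut and the arm is clear.

```bash
python3 -c "
from rig import manip
print(manip.finish_job())"
```

```text
the job is handed in; nothing more can be done
None
```

I pushed the bracket through the flap; it slid down until its nose rested on the tray floor, the flap swung shut by itself, the bare bar stayed put, and I handed the job in at about 12 s.

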